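# Check the charge of the grip air reservoir with a plunger gauge

## Robot

A 6-joint arm with a two-finger parallel gripper is mounted at the origin on the work surface. World frame = base frame: x ahead of the robot, y to its left, z up, the work surface at z = 0. Lengths are in m, angles in degrees, forces in N, time in s.
With the tool pointing down it reaches from about 0.25 to 0.725 m from the base axis. Payload 9.7 kg.
Tool frame: the origin (TCP) lies midway between the tips of the shut fingers; the grasp point (between the pads) lies 19 mm behind it (bot.pinch_z is the distance from the TCP to the grasp point, in m); z points along the fingers, y is the direction in which the jaws open and shut (so a half turn about z gives the same grasp; the last joint's range is limited). The gripper opens to 85 mm and grips with 20 to 120 N. Pads are 22 mm wide; open, the fingers measure 114 mm over their backs; the gripper's body (76 mm by 85 mm) begins 54 mm behind the grasp point. The pads swing forward as they close: fully open they stand 13 mm farther back than shut.
Start: joints at [73.854, 4.979, 10.078, 95.1, 0, 90], TCP at [0.153, 0.528, 0.231] pointing down, gripper open.
Joint ranges: [-179.16, 179.16], [-48.56, 103.87], [-65.8, 70.77], [-126.05, 130.52], [-82.76, 87.17], [-180, 180]. Speed limits (degrees/s): [127.2, 127.2, 147.25, 180, 180, 180].

## Interface

Orientations are given as [roll, pitch, yaw] about the fixed x, y, z axes, in that order (R = Rz(yaw) Ry(pitch) Rx(roll)).
In Python, from workcell import bot, imaging gives the robot as it stands.
- The arm moves only by the tool servo_tool, never from a script. Its argument "moves" is a list that holds one entry, the list of rows, each a list of 7 numbers: the turn, a rotation vector about the tool's x, y, z in rad, then the shift along the tool's x, y, z in cm, then the finger opening in cm, from 0 to 8.54. A call has 1 to 12 rows; each row shifts and turns the pose as measured when the row begins, along the tool's axes as they then stand; what a row does not reach is not made up. A row lasts 1/12 s, in which the tool goes at most 41.7 mm and 7.16 degrees, less where a joint would pass 70% of its speed; a pose out of reach is approached as far as the arm can. A call is refused whole if a number of a shift passes 4.17 or a number of a turn 0.125, either way. A call with a gripper value outside its range is refused whole. The fingers move at their own pace and stop on an object; "force" is the grip in N (left out, the last holds). Time passes only in rows, so rows that do not move let the fingers close. It gives the time, the measured TCP pose, the force and the opening at its end, in the units of the state.
- bot.get_obs(): the state, without advancing time (a new reading comes with each control period).
- imaging.camera(name): name is "scene" or "top" or "wrist"; returns the picture (480x640x3 uint8, blue, green, red); there is no depth.
- imaging.calibration(name): a dict with "fx", "fy", "cx", "cy" (pixels), "D" ([k1, k2, p1, p2, k3] as OpenCV has them; the pictures are not rectified), "camera_from_world" (4x4, takes a point from world to camera coordinates). Camera axes: x right, y down, z forward; pixel columns grow to the right and rows downward; lengths in m; the calibration is good to about 2 mm. A picture is of the moment at which its call begins: read the wrist's pose just before it. calibration takes no time and is no camera call; for the wrist camera it gives the pose at the moment of the call.
- bot.job_done(): hands the job in, once; it reports no verdict.
The state is a dict: "time": time; "q": joint angles; "qd": joint speeds; "joint_efforts": joint torques, N m; "ee_pos": TCP position; "tcp_rot": TCP orientation; "wrist_force": force on the tool from outside, world axes, zero at the start; "torque": the same for the moment, N m; "opening": finger opening in m.
Only numpy, scipy, OpenCV 4.12 (cv2) and the standard library are available. Lean on these libraries where they do the work, as an engineer would, in place of code of your own. Each camera call takes 0.05 s, during which the arm holds its last target.

## Task

Take the pressure gauge from its cradle, push its chuck straight down over the valve stem on top of the air reservoir until it seals, firmly but gently (about 17 N, no more than 20 N), and keep it pressed for a second so the air drives the white rod out. Then lay the gauge back in both notches of its cradle with the rod left out at its reading, and let go. Leave the loose weight, jaw insert and pin where they are.

Things in the scene. Friction and masses are not known exactly. Their poses are not given: they have to be found in the camera images.
- gauge: Loose T-shaped gauge, 0.2 kg: level aluminium barrel along its x (20 mm diameter, 130 long, axis 62 above the origin), black grip block round its middle, steel chuck hanging below. Origin: centre of the chuck's open mouth, facing down; z up. Chuck 22 mm outside, 28 at the mouth; bore 14 mm, flared to about 20 at the mouth; a sprung plunger (0.8 N/mm, 12 mm travel) starts 16 mm up it.
- gauge_grip (a point): Best point to grip: in the grip block (36 mm long in x, 20 wide in y, 26 high, z 49 to 75 mm from the mouth), 64 mm straight above the mouth. Pinch its two flat sides, along the gauge's y, from above.
- gauge_rod (a joint): How far the white rod (6 mm, knob 11 mm) stands pushed out of the barrel's +x end, in m; 0 at the start. The plunger drives it 2.5 to 1. Light friction (0.4 N) keeps it where it was pushed; a knock on its end slides it back in. A full reading is 10 to 27 mm, depending on the charge.
- reservoir: Fixed grey tank lying along its x, 90 mm diameter, 140 long, on two feet, top 105 mm up; steel boss (32 mm diameter) on its middle up to 122 mm. Origin under its centre on the bench, z up. On the boss stands the brass valve: flange 30 mm diameter, 4 thick; stem 10 mm diameter with tapered tip, 14 above the flange top; steel pin 5 mm diameter, 14 proud of the stem.
- valve_port (a point): Centre of the boss's top, on the valve's upright axis. The flange's top face, where the chuck's mouth seats, lies 6 to 38 mm above this point: the height differs each time, is not measured and must be felt.
- valve_low (a point): On the valve axis 6 mm above the boss: lowest possible height of the flange's top. Lowering the chuck: from 12 mm above the flange the pin works the plunger and the force grows softly to the hidden charge (4.5 to 9.5 N); on the flange it grows 4 N at once, then the stem, on rubber, sinks 0.2 mm per N (8 mm at most). Over 13 N in all is sealed; over 22 N harms the valve.
- cradle: Fixed steel cradle, base 130 x 70 x 8 mm. Two posts (8 mm thick, 42 wide) at x -50 and +50 mm, each with a notch open upwards: flat floor at 68 mm height, 23 wide there, flaring to 40 at 89 mm. The barrel lies along x in both, axis 78 mm up, chuck between the posts, mouth 16 mm above the bench, rod towards +x at the start. Origin under its centre on the bench; z up.
- weight: Bystander: loose steel weight with a knob, 40 mm diameter, 42 mm high. Origin under its centre.
- jaw_insert: Bystander: loose dark steel jaw insert, ribbed top, 40 x 25 x 22 mm. Origin under its centre.
- clevis_pin: Bystander: loose steel pin standing on its 26 mm head, 16 mm shank, 48 mm high. Origin under its centre.
Mind the look-alikes: they are no part of the job. There is more than one size of the reservoir; the job needs the larger.

How it is judged (in metres and radians):
On the way:
1. the gauge is pressed upright over the valve with more than 13 N, so that it seals, and the rod has come out more than 9 mm, for 0.5 s (contact force between gauge and reservoir above 13 N and value of joint gauge_rod above 0.009 m and angle between gauge's own z axis and vertical below 0.15 rad and horizontal distance between gauge and valve_port below 0.006 m), for 0.5 s.
At the end, for the whole second after the job is handed in: Released and at rest, the gauge lies in both cradle notches (mouth within 20 mm along and 10 mm across of the cradle centre, 10 to 22 mm above the bench, barrel within 0.12 rad of the cradle x, chuck within 0.3 rad of upright), rod out more than 9 mm (x of gauge in the frame of cradle between -0.02 and 0.02 m and y of gauge in the frame of cradle between -0.01 and 0.01 m and z of gauge in the frame of cradle between 0.01 and 0.022 m and angle between the x axis of gauge and the x axis of cradle, either way round below 0.12 rad and angle between gauge's own z axis and vertical below 0.3 rad and value of joint gauge_rod above 0.009 m and linear speed of gauge below 0.02 m/s and contact force between the fingers and gauge below 0.1 N); the robot touches nothing.
It fails at once if the gauge is pressed on the reservoir or its valve with more than 22 N (contact force between gauge and reservoir above 22 N).
It fails at once if the weight is moved more than 20 mm (distance of weight from where it was at the start of the episode above 0.02 m).
It fails at once if the jaw insert is moved more than 20 mm (distance of jaw_insert from where it was at the start of the episode above 0.02 m).
It fails at once if the clevis pin is moved more than 20 mm (distance of clevis_pin from where it was at the start of the episode above 0.02 m).
It also fails if it takes over 59 s, if anything falls off the work surface, if the arm or the gripper's body presses on something with over 40 N, if the wrist force passes 120 N, or if a joint passes its speed limit or range.

## Working session

There is one attempt and no reset: what is moved stays moved. The work goes in short steps, Python scripts to look and compute and a tool call to move; the robot and the scene stay as the last step left them, time stands still between calls to the robot, and variables do not carry over. Pictures are saved under pics/ and viewed, and the job is handed in when it is done.

Besides the shell and the picture viewer there is one more tool, called by a JSON object that holds its "op" and its "data". servo_tool: Moves the arm, as the interface text tells. Its arguments: {"type":"object","properties":{"moves":{"type":"array","items":{"type":"array","items":{"type":"array","items":{"type":"number"}}}},"force":{"type":"number"}},"required":["moves"]}

```bash
ls; mkdir -p pics; python3 - <<'E'
from workcell import bot, imaging
import cv2,numpy as np
for n in ["scene","top","wrist"]:
    c=imaging.calibration(n); print(n,c["fx"],c["fy"],c["cx"],c["cy"],c["D"]); print(np.round(c["camera_from_world"],4).tolist())
    cv2.imwrite(f"pics/{n}0.png",imaging.camera(n))
print(bot.get_obs(), bot.pinch_z)
E
```

```text
pics
scene 477.0074123586307 477.0074123586307 328.3370116253412 238.9148040234719 [-0.05703297  0.          0.          0.          0.        ]
[[-0.4045, 0.9145, -0.0061, 0.2753], [0.6344, 0.2758, -0.7221, -0.2867], [-0.6587, -0.296, -0.6917, 1.2411], [0.0, 0.0, 0.0, 1.0]]
top 599.9143095740347 599.9143095740347 333.16987276471883 230.6868980743457 [-0.1927943  0.         0.         0.         0.       ]
[[-0.0071, -0.9999, 0.0094, -0.0673], [-0.9912, 0.0058, -0.1321, 0.5551], [0.1321, -0.0102, -0.9912, 1.0565], [0.0, 0.0, 0.0, 1.0]]
wrist 359.7533104038072 359.7533104038072 320.05577446754216 239.50015754354655 [-0.00621656  0.          0.          0.          0.        ]
[[0.2778, 0.9606, -0.002, -0.55], [0.9232, -0.2664, 0.2772, -0.0378], [0.2657, -0.0789, -0.9608, 0.3797], [0.0, 0.0, 0.0, 1.0]]
{'time': 0.15, 'q': array([ 7.38559300e+01,  5.00318267e+00,  1.00445367e+01,  9.51013964e+01,
       -7.27561818e-04,  9.00005357e+01]), 'qd': array([-0.09416355, -0.08292083,  0.07093542,  0.01226961,  0.08214807,
        0.04903135]), 'joint_efforts': array([-4.74096923e-04, -5.20761752e+01,  4.65045798e+01,  1.38244143e-02,
       -1.61706987e-05,  3.73888057e-06]), 'ee_pos': array([0.15287963, 0.52812587, 0.23074936]), 'tcp_rot': array([-1.79939958e+02,  7.28122828e-04,  1.63855395e+02]), 'wrist_force': array([-0.28999981, -0.06121422, -0.34972074]), 'torque': array([-0.01179102,  0.03603127, -0.00118594]), 'opening': 0.0855691552826816} 0.0187
```

View pics/scene0.png

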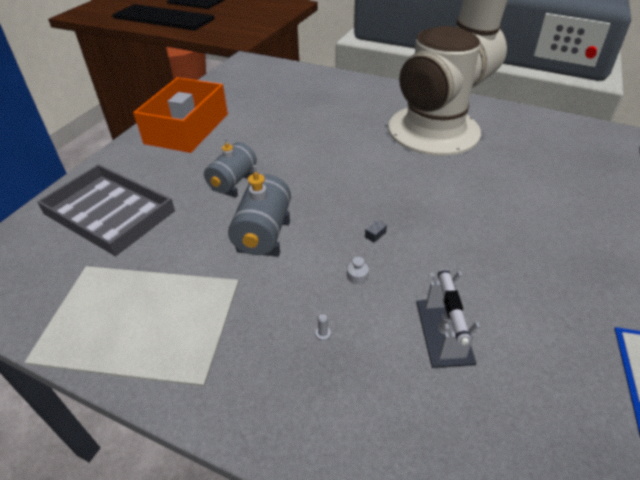

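View pics/top0.png

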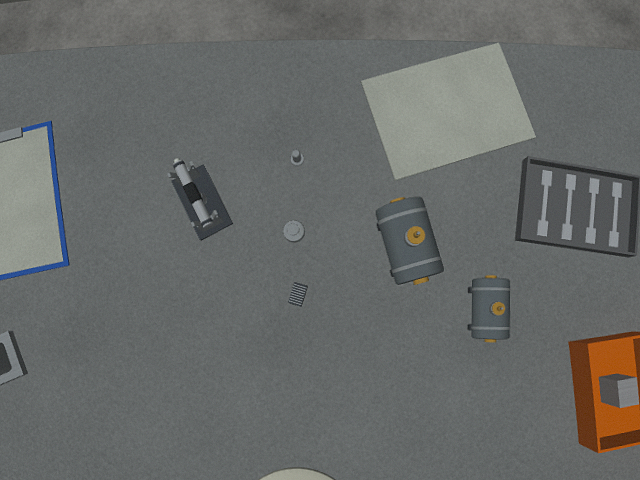

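View pics/wrist0.png

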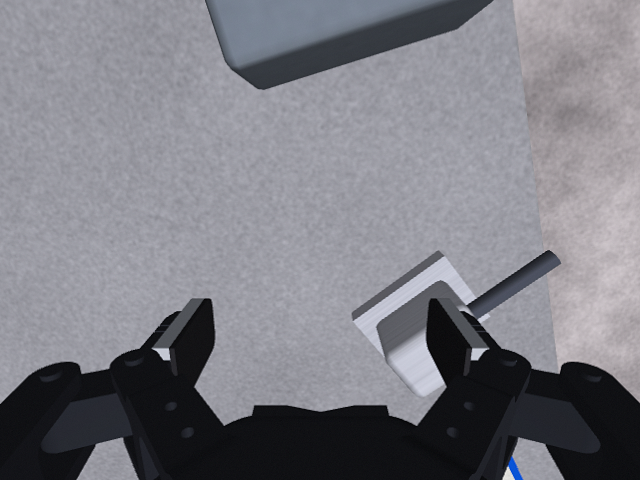

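```bash
cat > h.py <<'E'
from workcell import bot, imaging
import cv2,numpy as np
def ray(n,uv,cal=None):
    c=cal or imaging.calibration(n); K=np.array([[c["fx"],0,c["cx"]],[0,c["fy"],c["cy"]],[0,0,1]])
    p=cv2.undistortPoints(np.array([[uv]],float),K,np.array(c["D"])).ravel()
    T=np.array(c["camera_from_world"]);R=T[:3,:3];o=-R.T@T[:3,3]
    return o,R.T@np.array([p[0],p[1],1])
def onz(n,uv,z,cal=None):
    o,d=ray(n,uv,cal); return o+d*(z-o[2])/d[2]
def proj(n,P,cal=None):
    c=cal or imaging.calibration(n); K=np.array([[c["fx"],0,c["cx"]],[0,c["fy"],c["cy"]],[0,0,1]])
    T=np.array(c["camera_from_world"])
    return cv2.projectPoints(np.array(P,float).reshape(-1,3),cv2.Rodrigues(T[:3,:3])[0],T[:3,3],K,np.array(c["D"]))[0].reshape(-1,2)
def tri(a):
    A=np.zeros((3,3));b=np.zeros(3)
    for o,d in a:
        d=d/np.linalg.norm(d);M=np.eye(3)-np.outer(d,d);A+=M;b+=M@o
    return np.linalg.solve(A,b)
E
python3 - <<'E'
import cv2
t=cv2.imread("pics/top0.png");s=cv2.imread("pics/scene0.png")
def c(im,x,y,w,h,k): return cv2.resize(im[y:y+h,x:x+w],None,fx=k,fy=k,interpolation=cv2.INTER_CUBIC)
a=c(t,155,145,90,105,5.7); b=c(t,360,190,60+30,105,5.7)
b=c(t,365,190,80,105,5.7)
o=cv2.hconcat([cv2.resize(a,(395,598-138)),cv2.resize(b,(395,460))])
cv2.imwrite("pics/ct.png",cv2.hconcat([c(t,160,150,80,100,5),c(t,370,190,80,100,5)]))
cv2.imwrite("pics/cs.png",cv2.hconcat([c(s,410,265,75,105,5),c(s,220,165,80,105,5)]))
E
```

```text
(no output)
```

View pics/ct.png

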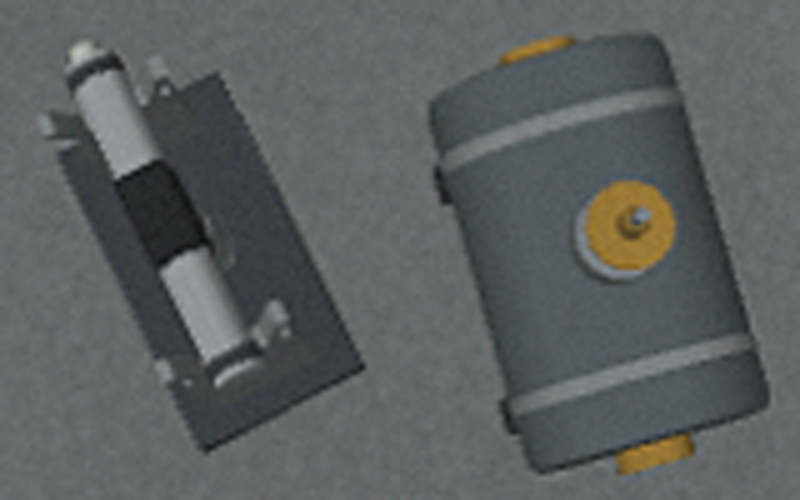

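View pics/cs.png

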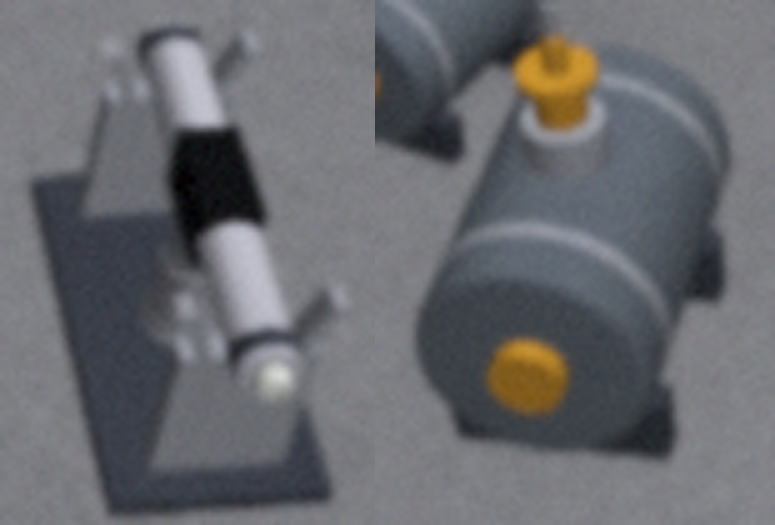

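```bash
python3 - <<'E'
from h import *
t=cv2.imread("pics/top0.png");s=cv2.imread("pics/scene0.png")
# flange by colour
def comp(im,m,box):
    x,y,w,h=box; mm=np.zeros_like(m); mm[y:y+h,x:x+w]=m[y:y+h,x:x+w]
    n,l,st,c=cv2.connectedComponentsWithStats(mm)
    return [(st[i].tolist(),c[i].round(2).tolist()) for i in range(1,n) if st[i][4]>15]
for n,im,box in(("top",t,(400,222,35,28)),("scene",s,(240,165,35,30))):
    hs=cv2.cvtColor(im,cv2.COLOR_BGR2HSV); m=((hs[...,1]>120)&(hs[...,2]>60)).astype(np.uint8); print(n,comp(im,m,box))
for n,im,box in(("top",t,(175,175,35,35)),("scene",s,(440,285,30,40))):
    m=(im.max(2)<45).astype(np.uint8); print(n,comp(im,m,box))
P=tri([ray("top",(416,235.2)),ray("scene",(256.4,179.8))]);print("flange",P,proj("top",P),proj("scene",P))
print("base corners",[onz("top",p,.008).round(4).tolist() for p in ((160+208/5,150+452/5),(160+365/5,150+370/5),(160+220/5,150+75/5))])
print("scene base",[onz("scene",(410+x/5,265+y/5),.008).round(4).tolist() for x,y in ((110,512),(330,493),(35,180))])
print("barrel ends",[onz("top",(160+x/5,150+y/5),.078).round(4).tolist() for x,y in ((97,70),(232,370))])
print("tank corners z~.06", [onz("top",p,.08).round(4).tolist() for p in ((376,210.5),(422.5,197),(396.5,284),(443.5,270.5))])
E
```

```text
top [([407, 226, 18, 18, 226], [415.54, 234.86])]
scene [([248, 173, 16, 18, 206], [255.82, 180.46])]
top [([183, 182, 20, 22, 194], [192.28, 192.31])]
scene [([444, 291, 18, 26, 279], [451.54, 301.29])]
flange [ 0.53242271 -0.20656318  0.13905969] [[415.68372548 235.36672901]] [[256.06940912 179.76235494]]
base corners [[0.5415, 0.1766, 0.008], [0.5723, 0.1173, 0.008], [0.6871, 0.1757, 0.008]]
scene base [[0.6933, 0.1794, 0.008], [0.66, 0.2404, 0.008], [0.5769, 0.1213, 0.008]]
barrel ends [[0.6722, 0.2062, 0.078], [0.5624, 0.1538, 0.078]]
tank corners z~.06 [[0.5844, -0.1461, 0.08], [0.6083, -0.2294, 0.08], [0.4548, -0.1798, 0.08], [0.4774, -0.2632, 0.08]]
```

{"op": "servo_tool", "data": {"moves": [[[0,0,0.12,0,0,0,8.5],[0,0,0.12,0,0,0,8.5],[0,0,0.12,0,0,0,8.5],[0,0,0.12,0,0,0,8.5],[0,0,0.12,0,0,0,8.5],[0,0,0.12,0,0,0,8.5],[0,0,0.12,0,0,0,8.5],[0,0,0.12,0,0,0,8.5],[0,0,0.12,0,0,0,8.5],[0,0,0.12,0,0,0,8.5],[0,0,0.12,0,0,0,8.5],[0,0,0.12,0,0,0,8.5]]]}}

```text
time: 1.15
ee_pos: [0.1526, 0.5269, 0.2268]
tcp_rot: [-180.0, 0.5, 78.2]
wrist_force: [-0.8, 0.2, 0.0]
opening: 0.085
```

{"op": "servo_tool", "data": {"moves": [[[0,0,0.12,0,0,0,8.5],[0,0,0.12,0,0,0,8.5],[0,0,0.12,0,0,0,8.5],[0,0,0.12,0,0,0,8.5],[0,0,0.12,0,0,0,8.5],[0,0,0.12,0,0,0,8.5],[0,0,0.12,0,0,0,8.5]]]}}

```text
time: 1.73
ee_pos: [0.3248, 0.423, 0.2244]
tcp_rot: [-171.6, 3.7, 48.0]
wrist_force: [0.3, 0.1, 0.4]
opening: 0.0847
```

```bash
python3 - <<'E'
from h import *
o=bot.get_obs();print(o["q"].round(1),o["qd"].round(1),o["ee_pos"],o["tcp_rot"])
E
```

```text
[ 48.    6.   10.   97.7   8.4 179.9] [-50.3   4.7   2.8   9.7  14.3  -0. ] [0.32484996 0.42295256 0.22439984] [-171.55306941    3.68339808   48.02947938]
```

```bash
cat >> h.py <<'E'
from scipy.spatial.transform import Rotation as Ro
def goto(pos,yaw,rp=(180,0)):
    o=bot.get_obs(); R=Ro.from_euler('xyz',o["tcp_rot"],degrees=True); T=Ro.from_euler('xyz',[rp[0],rp[1],yaw],degrees=True)
    rv=(R.inv()*T).as_rotvec(); d=R.inv().apply(np.array(pos)-o["ee_pos"])*100
    print("t",round(float(o["time"]),2),"pos",o["ee_pos"].round(4),"rot",o["tcp_rot"].round(2),"F",o["wrist_force"].round(2),"open",round(float(o["opening"]),4)); print("turn",rv.round(4),"shift_cm",d.round(3))
E
python3 -c "
from h import *
goto([.40,.36,.25],48)"
```

```text
t 1.73 pos [0.3248 0.423  0.2244] rot [-171.55    3.68   48.03] F [0.29 0.07 0.44] open 0.0847
turn [-0.1474  0.0642 -0.0042] shift_cm [ 0.18   9.312 -3.988]
```

{"op": "servo_tool", "data": {"moves": [[[-0.05,0.02,0,0,3,-1,8.5],[-0.05,0.02,0,0,3,-1,8.5],[-0.05,0.02,0,0,3,-1,8.5],[0,0,0,0,0,0,8.5]]]}}

```text
time: 2.07
ee_pos: [0.4014, 0.353, 0.2434]
tcp_rot: [179.5, 0.5, 47.0]
wrist_force: [0.8, 1.2, -0.0]
opening: 0.0852
```

```bash
python3 -c "
from h import *
goto([.615,.178,.231],27);print(bot.get_obs()['q'].round(1))"
```

```text
t 2.07 pos [0.4014 0.353  0.2434] rot [179.46   0.53  47.01] F [ 0.79  1.17 -0.02] open 0.0852
turn [0.011  0.0074 0.3492] shift_cm [ 1.78  27.543  1.484]
[ 41.6   3.6  10.   96.8  -0.6 174.6]
```

{"op": "servo_tool", "data": {"moves": [[[0,0,0,0,3,0,8.5],[0,0,0,0,3,0,8.5],[0,0,0,0,3,0,8.5],[0,0,0,0.2,3,0.2,8.5],[0,0,0,0.2,3,0.2,8.5],[0,0,0,0.2,3,0.2,8.5],[0,0,0.07,0.2,3,0.2,8.5],[0,0,0.07,0.2,3,0.2,8.5],[0,0,0.07,0.2,2,0.2,8.5],[0,0,0.07,0,1,0,8.5],[0,0,0.07,0,0,0,8.5],[0,0,0,0,0,0,8.5]]]}}

```text
time: 3.07
ee_pos: [0.6093, 0.1658, 0.2267]
tcp_rot: [179.8, 0.8, 26.1]
wrist_force: [0.6, -0.7, -0.2]
opening: 0.0853
```

```bash
python3 -c "
from h import *
goto([.615,.178,.231],27);print(bot.get_obs()['q'].round(1))
c=imaging.calibration('wrist');np.save('w1.npy',c,allow_pickle=True);cv2.imwrite('pics/w1.png',imaging.camera('wrist'))"
```

```text
t 3.07 pos [0.6093 0.1658 0.2267] rot [179.79   0.76  26.13] F [ 0.57 -0.68 -0.23] open 0.0853
turn [ 0.0036  0.0133 -0.0152] shift_cm [ 1.039 -0.844 -0.452]
[ 15.4  17.4  23.9  97.2  -0.4 169.3]
```

View pics/w1.png

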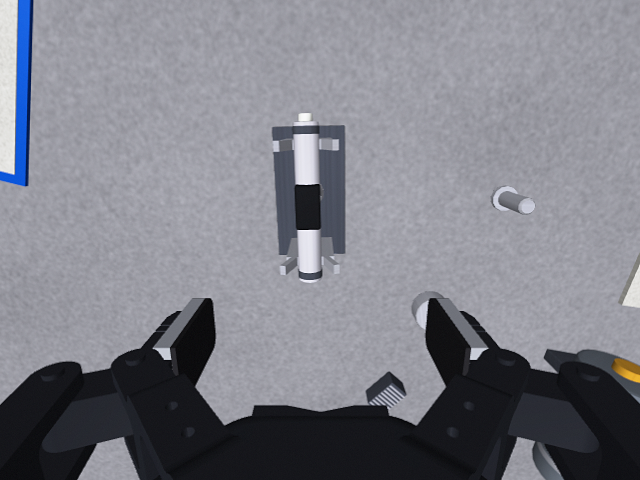

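```bash
python3 - <<'E'
from h import *
c=np.load('w1.npy',allow_pickle=True).item();im=cv2.imread('pics/w1.png')
m=np.zeros((480,640),np.uint8);m[175:240,285:330]=(im.max(2)<45)[175:240,285:330]
n,l,st,ce=cv2.connectedComponentsWithStats(m);i=1+np.argmax(st[1:,4]);print(st[i],ce[i]);r=cv2.minAreaRect(np.argwhere(l==i)[:,::-1].astype(np.float32));print(r)
T=c["camera_from_world"];print("campos",-T[:3,:3].T@T[:3,3])
print("grip top", onz('w',ce[i],.091,c))
for nm,uv,z in (("base NW",(272,127),.008),("base NE",(344,126),.008),("SE",(345,254),.008),("SW",(279.5,255),.008),("barrel hi",(306.5,127),.085),("barrel lo",(310.5,277),.085)): print(nm,onz('w',uv,z,c).round(4))
print("scene block-c",onz("scene",(451.5,299),.088).round(4), "top",onz("top",(192.3,192.3),.091).round(4))
cv2.imwrite('pics/w1c.png',cv2.resize(im[105:295,255:365],None,fx=3.1,fy=3.1,interpolation=cv2.INTER_CUBIC))
E
```

```text
[ 295  184   26   46 1098] [307.3151184  206.54371585]
((307.3036804199219, 206.7350311279297), (45.0376091003418, 24.55860137939453), 88.45184326171875)
campos [0.67556181 0.19846863 0.3692519 ]
grip top [0.6200423  0.18109171 0.091     ]
base NW [0.6586 0.2398 0.008 ]
base NE [0.6898 0.1782 0.008 ]
SE [0.5748 0.1178 0.008 ]
SW [0.5432 0.1799 0.008 ]
barrel hi [0.6736 0.2076 0.085 ]
barrel lo [0.5649 0.1519 0.085 ]
scene block-c [0.6186 0.1775 0.088 ] top [0.6172 0.1778 0.091 ]
```

View pics/w1c.png

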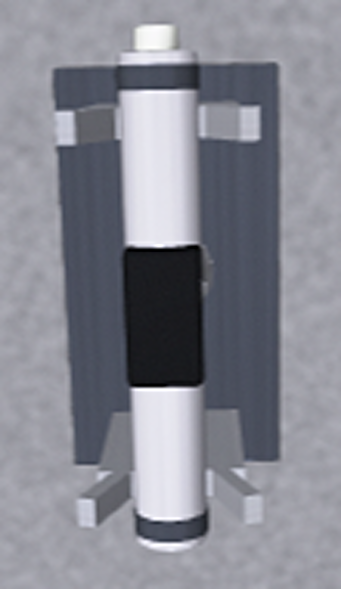

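```bash
python3 -c "
from h import *
goto([.6185,.1797,.14],27.3)"
```

```text
t 3.12 pos [0.6092 0.1659 0.2265] rot [179.78   0.77  26.37] F [ 0.43  0.22 -0.46] open 0.0853
turn [ 0.0037  0.0134 -0.0162] shift_cm [ 1.562 -0.855  8.631]
```

{"op": "servo_tool", "data": {"moves": [[[0,0.013,-0.016,1.5,-0.9,2,8.5],[0,0,0,0,0,2.5,8.5],[0,0,0,0,0,2.5,8.5],[0,0,0,0,0,1.5,8.5],[0,0,0,0,0,0,8.5]]]}}

```text
time: 3.53
ee_pos: [0.6177, 0.1844, 0.1392]
tcp_rot: [179.9, -0.2, 28.3]
wrist_force: [-0.5, 0.1, -0.7]
opening: 0.0851
```

```bash
python3 -c "
from h import *
goto([.6185,.1797,.062],27.3)
c=imaging.calibration('wrist');np.save('w2.npy',c,allow_pickle=True);cv2.imwrite('pics/w2.png',imaging.camera('wrist'))
print(proj('w',[[.6166,.1789,.008],[.6185,.1797,.091],[.6185,.1797,.078]],c))"
```

```text
t 3.53 pos [0.6177 0.1844 0.1392] rot [ 1.7987e+02 -1.6000e-01  2.8330e+01] F [-0.51  0.13 -0.72] open 0.0851
turn [ 0.0022 -0.0028  0.0179] shift_cm [-0.176  0.433  7.718]
[[324.40966396 235.05116925]
 [326.85557334 270.05158689]
 [326.40696928 262.35739466]]
```

View pics/w2.png

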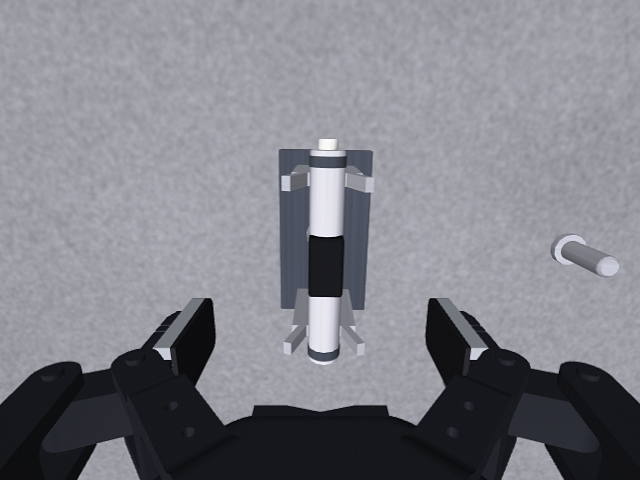

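```bash
python3 - <<'E'
from h import *
c=np.load('w2.npy',allow_pickle=True).item();im=cv2.imread('pics/w2.png')
m=np.zeros((480,640),np.uint8);m[225:305,300:355]=(im.max(2)<45)[225:305,300:355]
n,l,st,ce=cv2.connectedComponentsWithStats(m);i=1+np.argmax(st[1:,4]);print(st[i],ce[i],cv2.minAreaRect(np.argwhere(l==i)[:,::-1].astype(np.float32)))
x,y,w,h,_=st[i]
cs=[onz('w',p,.091,c) for p in ((x,y),(x+w,y),(x+w,y+h),(x,y+h))];print(np.round(cs,4),np.mean(cs,0).round(4))
print(onz('w',ce[i],.091,c))
a=onz('w',(328,160),.087,c);b=onz('w',(323.5,352),.087,c);print(a,b,np.degrees(np.arctan2(*(a-b)[1::-1])))
f=[onz('w',p,.008,c) for p in ((279,150),(372.5,151),(364.5,310),(281,308))];print(np.round(f,4),np.mean(f,0))
E
```

```text
[ 309  235   35   62 2057] [325.55323286 265.91929995] ((326.0, 265.5), (61.0, 34.0), 90.0)
[[0.632  0.1983 0.091 ]
 [0.6411 0.1813 0.091 ]
 [0.6086 0.1629 0.091 ]
 [0.5989 0.1808 0.091 ]] [0.6201 0.1808 0.091 ]
[0.62034249 0.18154755 0.091     ]
[0.67237025 0.2083297  0.087     ] [0.56844964 0.15464879 0.087     ] 27.3189241701493
[[0.6581 0.2398 0.008 ]
 [0.6904 0.1784 0.008 ]
 [0.5751 0.1179 0.008 ]
 [0.5434 0.1807 0.008 ]] [0.61676734 0.17917964 0.008     ]
```

{"op": "servo_tool", "data": {"moves": [[[0.002,-0.003,0.018,0,0.4,1.5,8.5],[0,0,0,0,0,2,8.5],[0,0,0,0,0,2,8.5],[0,0,0,0,0,1.2,8.5],[0,0,0,0,0,0,8.5]]]}}

```text
time: 4.0
ee_pos: [0.6221, 0.1828, 0.0765]
tcp_rot: [179.9, -0.5, 27.5]
wrist_force: [-0.6, -1.0, -0.7]
opening: 0.0846
```

```bash
python3 -c "
from h import *
goto([.6198,.1807,.062],27.3)"
```

```text
t 4.0 pos [0.6221 0.1828 0.0765] rot [179.93  -0.5   27.51] F [-0.6  -0.99 -0.66] open 0.0846
turn [ 0.0011 -0.0086  0.0037] shift_cm [-0.316  0.081  1.444]
```

{"op": "servo_tool", "data": {"moves": [[[0.001,-0.008,0.004,-0.3,0.1,0.7,8.5],[0,0,0,0,0,0.7,8.5],[0,0,0,0,0,0.1,8.5],[0,0,0,0,0,0,8.5]]]}}

```text
time: 4.33
ee_pos: [0.6209, 0.1807, 0.0631]
tcp_rot: [180.0, -0.2, 27.3]
wrist_force: [-0.2, 0.2, -0.1]
opening: 0.0852
```

```bash
python3 -c "
from h import *
goto([.6198,.1807,.062],27.3)"
```

```text
t 4.33 pos [0.6209 0.1807 0.0631] rot [ 1.7997e+02 -1.6000e-01  2.7280e+01] F [-0.2   0.24 -0.09] open 0.0852
turn [ 0.0005 -0.0028 -0.0003] shift_cm [-0.096 -0.053  0.109]
```

{"op": "servo_tool", "data": {"moves": [[[0,-0.003,0,-0.1,-0.1,0.1,6],[0,0,0,0,0,0,4],[0,0,0,0,0,0,2.5],[0,0,0,0,0,0,1.5],[0,0,0,0,0,0,1],[0,0,0,0,0,0,0.5],[0,0,0,0,0,0,0],[0,0,0,0,0,0,0]]], "force": 80}}

```text
time: 5.0
ee_pos: [0.6207, 0.1813, 0.0648]
tcp_rot: [179.9, -0.2, 27.3]
wrist_force: [0.6, -0.1, -0.0]
opening: 0.0184
```

{"op": "servo_tool", "data": {"moves": [[[0,0,0,0,0,0,0],[0,0,0,0,0,0,0],[0,0,0,0,0,0,0],[0,0,0,0,0,0,0]]], "force": 80}}

```text
time: 5.33
ee_pos: [0.6207, 0.1814, 0.0648]
tcp_rot: [179.9, -0.2, 27.3]
wrist_force: [-0.4, 0.4, 0.9]
opening: 0.0186
```

```bash
python3 -c "
from h import *
goto([.6198,.1807,.062],27.3)
cv2.imwrite('pics/w3.png',imaging.camera('wrist'))"
```

```text
t 5.33 pos [0.6207 0.1814 0.0648] rot [179.91  -0.19  27.28] F [-0.41  0.41  0.87] open 0.0186
turn [ 0.0015 -0.0033 -0.0004] shift_cm [-0.115  0.017  0.279]
```

View pics/w3.png

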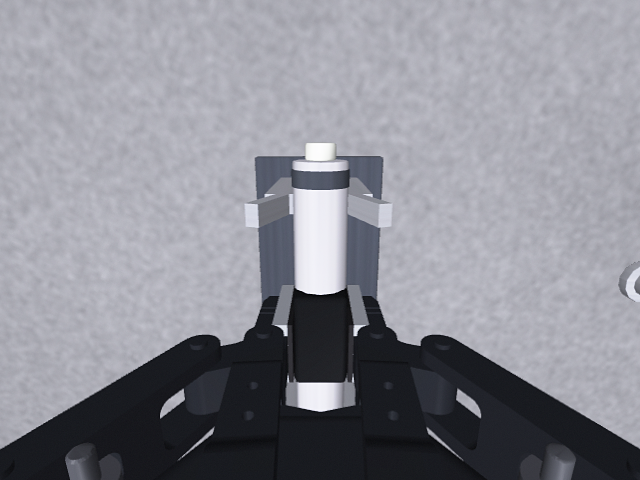

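{"op": "servo_tool", "data": {"moves": [[[0,0,0,0,0,-1,0],[0,0,0,0,0,-2,0],[0,0,0,0,0,-2.5,0],[0,0,0,0,0,-2.5,0],[0,0,0,0,0,-2.5,0],[0,0,0,0,0,-2.5,0],[0,0,0,0,0,-2.5,0],[0,0,0,0,0,-2,0],[0,0,0,0,0,-1,0],[0,0,0,0,0,0,0]]]}}

```text
time: 6.22
ee_pos: [0.6169, 0.1808, 0.2601]
tcp_rot: [-180.0, 0.2, 27.3]
wrist_force: [0.1, 0.5, -2.2]
opening: 0.0185
```

```bash
python3 -c "
from h import *
goto([.5324,-.2066,.26],27.3)
cv2.imwrite('pics/w4.png',imaging.camera('wrist'))"
```

```text
t 6.22 pos [0.6169 0.1808 0.2601] rot [-1.7998e+02  1.7000e-01  2.7300e+01] F [ 0.11  0.51 -2.2 ] open 0.0185
turn [-0.0004  0.003  -0.    ] shift_cm [-25.273  30.547   0.073]
```

View pics/w4.png

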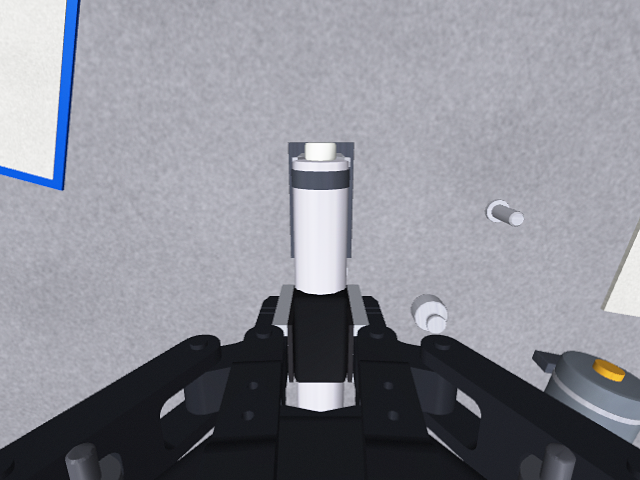

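{"op": "servo_tool", "data": {"moves": [[[0,0,0,-1.5,1.4,0,0],[0,0,0,-2.5,2.4,0,0],[0,0,0,-2.5,2.4,0,0],[0,0,0,-2.5,2.4,0,0],[0,0,0,-2.5,2.4,0,0],[0,0,0,-2.5,2.4,0,0],[0,0,0,-2.5,2.4,0,0],[0,0,0,-2.5,2.4,0,0],[0,0,0,-2.5,2.4,0,0],[0,0,0,-2.5,2.4,0,0],[0,0,0,-2.5,2.4,0,0],[0,0,0,-1,1,0,0]]]}}

```text
time: 7.27
ee_pos: [0.4841, -0.1902, 0.2441]
tcp_rot: [-179.4, 1.1, 27.8]
wrist_force: [-0.3, -0.1, -3.3]
opening: 0.0189
```

```bash
python3 -c "
from h import *
goto([.461,-.243,.26],27.3)"
```

```text
t 7.27 pos [ 0.4841 -0.1902  0.2441] rot [-179.36    1.13   27.82] F [-0.27 -0.07 -3.29] open 0.0189
turn [-0.0111  0.0198  0.0089] shift_cm [-4.538  3.576 -1.542]
```

{"op": "servo_tool", "data": {"moves": [[[-0.01,0.02,0.008,-2,1.7,-1,0],[0,0,0,-2,1.6,-0.5,0],[0,0,0,0,0,0,0],[0,0,0,0,0,0,0]]]}}

```text
time: 7.6
ee_pos: [0.4595, -0.2431, 0.2543]
tcp_rot: [-179.6, 0.2, 27.0]
wrist_force: [0.2, 0.6, -2.1]
opening: 0.0186
```

```bash
python3 -c "
from h import *
goto([.5324,-.2066,.26],27.3)
c=imaging.calibration('wrist');np.save('w5.npy',c,allow_pickle=True);cv2.imwrite('pics/w5.png',imaging.camera('wrist'))
print(proj('w',[[.5324,-.2066,.139]],c))"
```

```text
t 7.6 pos [ 0.4595 -0.2431  0.2543] rot [-179.63    0.22   27.02] F [ 0.19  0.62 -2.1 ] open 0.0186
turn [-0.0064  0.0039 -0.005 ] shift_cm [ 8.15   0.06  -0.597]
[[321.37643974 120.07855889]]
```

View pics/w5.png

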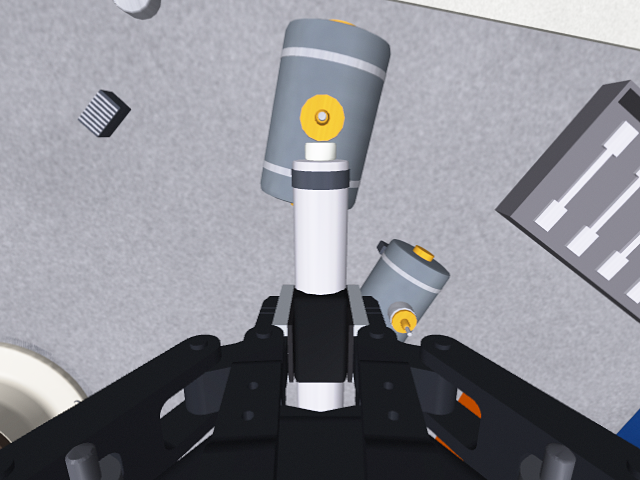

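```bash
python3 - <<'E'
from h import *
c=np.load('w5.npy',allow_pickle=True).item();im=cv2.imread('pics/w5.png')
hs=cv2.cvtColor(im,cv2.COLOR_BGR2HSV);m=np.zeros((480,640),np.uint8);m[88:142,290:350]=((hs[...,1]>110)&(hs[...,2]>60))[88:142,290:350]
cn=max(cv2.findContours(m,cv2.RETR_EXTERNAL,cv2.CHAIN_APPROX_NONE)[0],key=cv2.contourArea);e=cv2.fitEllipse(cn);print(e,cv2.boundingRect(cn))
T=c["camera_from_world"];o=-T[:3,:3].T@T[:3,3];print("cam",o)
print([onz('w',e[0],z,c).round(4).tolist() for z in (.13,.14,.15,.16)])
print(tri([ray('w',e[0],c),ray("scene",(256,179.6)),ray("top",(416,235.2))]), tri([ray('w',e[0],c),ray("scene",(256,179.6))]), tri([ray('w',e[0],c),ray("top",(416,235.2))]))
# diameter vs z
for z in (.135,.145,.155):
    a=onz('w',(e[0][0]-e[1][1]/2,e[0][1]),z,c);b=onz('w',(e[0][0]+e[1][1]/2,e[0][1]),z,c);print(z,np.linalg.norm(a-b))
E
```

```text
((321.8565673828125, 117.34257507324219), (43.257877349853516, 45.54561996459961), 1.0690052509307861) (300, 95, 45, 46)
cam [ 0.52466163 -0.21127503  0.39761705]
[[0.5345, -0.2059, 0.13], [0.5341, -0.2061, 0.14], [0.5337, -0.2063, 0.15], [0.5334, -0.2065, 0.16]]
[ 0.53326385 -0.2064108   0.14004998] [ 0.53393048 -0.20591557  0.14060903] [ 0.53330769 -0.20651003  0.14036967]
0.135 0.0315302303611424
0.145 0.030329614087541007
0.155 0.029128997813939635
```

```bash
python3 -c "
from h import *
goto([.5341,-.206,.245],27.3)"
```

```text
t 7.65 pos [ 0.4595 -0.2429  0.2542] rot [-179.63    0.25   27.05] F [ 0.48 -0.21 -3.14] open 0.0188
turn [-0.0065  0.0044 -0.0045] shift_cm [8.322 0.113 0.878]
```

{"op": "servo_tool", "data": {"moves": [[[-0.006,0.004,-0.004,2,0.1,0,0],[0,0,0,2.5,0,0,0],[0,0,0,2.5,0,0,0],[0,0,0,1.3,0,0,0],[0,0,0,0,0,0,0],[0,0,0,0,0,0,0]]]}}

```text
time: 8.15
ee_pos: [0.5364, -0.1998, 0.2497]
tcp_rot: [-179.7, 0.2, 27.5]
wrist_force: [-0.3, -0.2, -1.6]
opening: 0.019
```

```bash
python3 -c "
from h import *
goto([.5341,-.206,.235],27.3)
cv2.imwrite('pics/s6.png',imaging.camera('scene'))
cv2.imwrite('pics/t6.png',imaging.camera('top'))
s=cv2.imread('pics/s6.png')[90:210,190:320];cv2.imwrite('pics/s6c.png',cv2.resize(s,None,fx=4.5,fy=4.5,interpolation=cv2.INTER_CUBIC))
t=cv2.imread('pics/t6.png')[180:300,350:470];cv2.imwrite('pics/t6c.png',cv2.resize(t,None,fx=4.5,fy=4.5,interpolation=cv2.INTER_CUBIC))"
```

```text
t 8.15 pos [ 0.5364 -0.1998  0.2497] rot [-179.7     0.24   27.48] F [-0.3  -0.2  -1.63] open 0.019
turn [-0.0053  0.0043  0.0031] shift_cm [-0.482  0.453  1.466]
```

View pics/s6c.png

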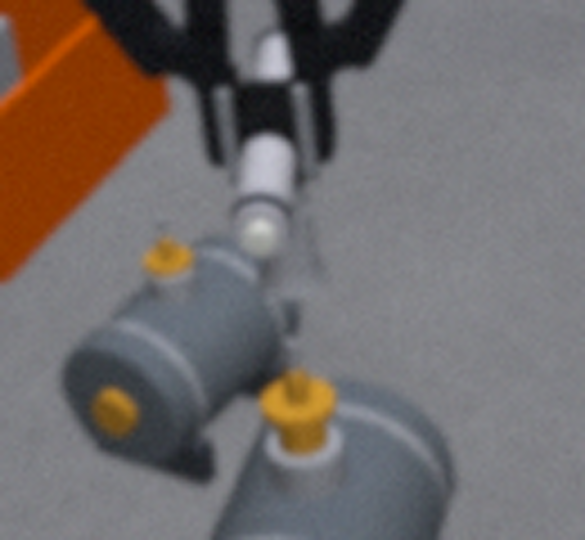

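View pics/t6c.png

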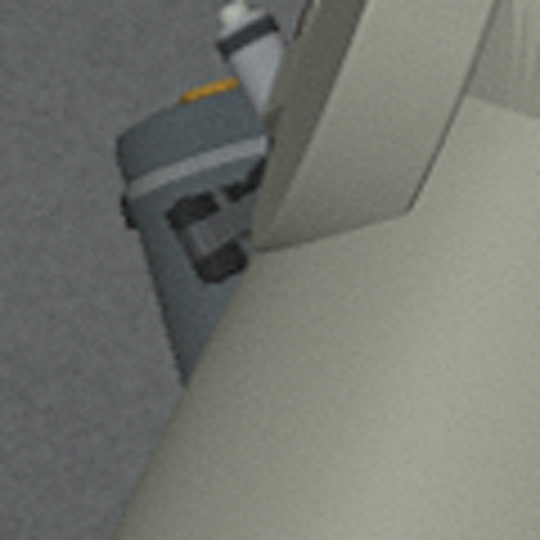

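```bash
python3 - <<'E'
from h import *
o=bot.get_obs();p=o["ee_pos"];R=Ro.from_euler('xyz',o["tcp_rot"],degrees=True)
# gauge frame: x=tool x, z=-tool z ; mouth = TCP + toolz*0.0488
f=lambda x,y,z:p+R.apply([x,-y,0.0488-z])
for nm,P in (("mouth",f(0,0,0)),("knob c",f(.072,0,.062)),("barrel+",f(.065,0,.062)),("block top",f(0,0,.075))):
    q=proj("scene",P)[0];print(nm,q,"crop",((q-[190,90])*4.5).round(0))
v=proj("scene",[.5338,-.2062,.142])[0];print("valve",v,((v-[190,90])*4.5).round(0))
s=cv2.imread('pics/s6.png')[95:190,220:290];cv2.imwrite('pics/s6d.png',cv2.convertScaleAbs(cv2.resize(s,None,fx=6,fy=6,interpolation=cv2.INTER_CUBIC),alpha=1.6,beta=-60))
E
```

```text
mouth [254.37003631 152.21354266] crop [290. 280.]
knob c [247.11931962 144.29747702] crop [257. 244.]
barrel+ [247.41011979 141.76354558] crop [258. 233.]
block top [248.95087078 112.64041677] crop [265. 102.]
valve [255.67815964 178.91131012] [296. 400.]
```

View pics/s6d.png

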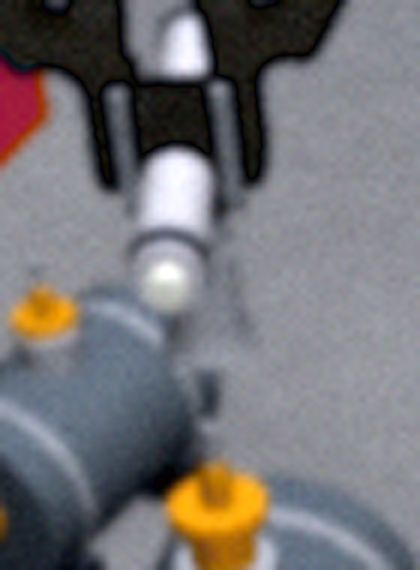

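{"op": "servo_tool", "data": {"moves": [[[-0.005,0.004,0.003,-0.5,0.45,0.7,0],[0,0,0,0,0,0.5,0],[0,0,0,0,0,0,0],[0,0,0,0,0,0,0]]]}}

```text
time: 8.58
ee_pos: [0.5311, -0.2077, 0.2383]
tcp_rot: [180.0, 0.0, 27.1]
wrist_force: [0.0, 1.1, -1.3]
opening: 0.0187
```

```bash
python3 -c "
from h import *
goto([.5341,-.206,.227],27.3)"
```

```text
t 8.58 pos [ 0.5311 -0.2077  0.2383] rot [179.97   0.    27.14] F [ 0.    1.12 -1.32] open 0.0187
turn [ 0.0005  0.     -0.0028] shift_cm [ 0.347 -0.013  1.131]
```

{"op": "servo_tool", "data": {"moves": [[[0,0,-0.003,0.3,0,0.5,0],[0,0,0,0,0,0.5,0],[0,0,0,0,0,0,0],[0,0,0,0,0,0,0]]]}}

```text
time: 8.92
ee_pos: [0.5336, -0.2064, 0.2282]
tcp_rot: [179.9, -0.0, 27.3]
wrist_force: [-0.1, -0.2, -1.9]
opening: 0.019
```

```bash
python3 -c "
from h import *
goto([.5341,-.206,.227],27.3)"
```

```text
t 8.92 pos [ 0.5336 -0.2064  0.2282] rot [ 1.7994e+02 -3.0000e-02  2.7280e+01] F [-0.07 -0.22 -1.88] open 0.019
turn [ 0.001  -0.0006 -0.0003] shift_cm [ 0.064 -0.015  0.12 ]
```

{"op": "servo_tool", "data": {"moves": [[[0,0,0,0.06,0,0.4,0],[0,0,0,0,0,0.5,0],[0,0,0,0,0,0.5,0],[0,0,0,0,0,0,0]]]}}

```text
time: 9.25
ee_pos: [0.5344, -0.206, 0.2128]
tcp_rot: [179.9, -0.0, 27.3]
wrist_force: [-0.1, 0.4, -2.0]
opening: 0.0189
```

```bash
python3 -c "
from h import *
goto([.5341,-.206,.205],27.3);print(bot.get_obs()['torque'])"
```

```text
t 9.25 pos [ 0.5344 -0.206   0.2128] rot [ 1.7993e+02 -4.0000e-02  2.7300e+01] F [-0.1   0.41 -1.96] open 0.0189
turn [ 0.0012 -0.0006 -0.    ] shift_cm [-0.03  -0.015  0.784]
[ 0.05934347 -0.00907972 -0.00629173]
```

{"op": "servo_tool", "data": {"moves": [[[0,0,0,0,0,0.3,0],[0,0,0,0,0,0.3,0],[0,0,0,0,0,0,0],[0,0,0,0,0,0,0]]]}}

```text
time: 9.58
ee_pos: [0.5342, -0.2059, 0.2056]
tcp_rot: [180.0, -0.0, 27.3]
wrist_force: [0.1, -1.0, -1.6]
opening: 0.0185
```

{"op": "servo_tool", "data": {"moves": [[[0,0,0,0,0,0.2,0],[0,0,0,0,0,0.2,0],[0,0,0,0,0,0,0],[0,0,0,0,0,0,0]]]}}

```text
time: 9.92
ee_pos: [0.5343, -0.2059, 0.2021]
tcp_rot: [179.9, -0.1, 27.3]
wrist_force: [-1.2, 0.4, -1.6]
opening: 0.0187
```

```bash
python3 -c "
from h import *
goto([.5341,-.206,.191],27.3);print(bot.get_obs()['torque'])
s=imaging.camera('scene')[95:190,220:290];cv2.imwrite('pics/s7d.png',cv2.convertScaleAbs(cv2.resize(s,None,fx=6,fy=6,interpolation=cv2.INTER_CUBIC),alpha=1.6,beta=-60))"
```

```text
t 9.92 pos [ 0.5343 -0.2059  0.2021] rot [ 1.7992e+02 -5.0000e-02  2.7300e+01] F [-1.22  0.39 -1.57] open 0.0187
turn [ 0.0013 -0.0009 -0.    ] shift_cm [-0.024 -0.004  1.113]
[0.10005618 0.11440444 0.01978066]
```

View pics/s7d.png

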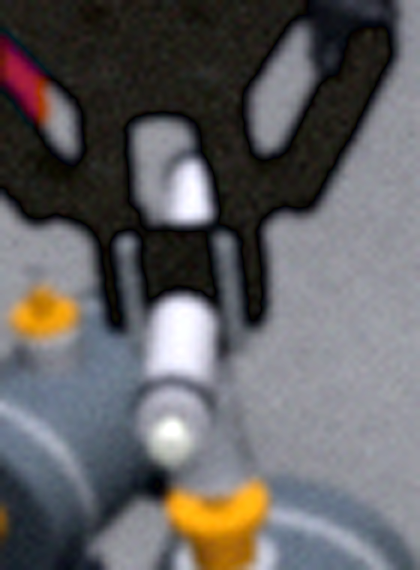

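{"op": "servo_tool", "data": {"moves": [[[0,0,0,0,0,0.2,0],[0,0,0,0,0,0.1,0],[0,0,0,0,0,0,0],[0,0,0,0,0,0,0]]]}}

```text
time: 10.3
ee_pos: [0.5344, -0.2059, 0.2]
tcp_rot: [179.9, -0.1, 27.3]
wrist_force: [-0.5, 0.7, 0.7]
opening: 0.0187
```

{"op": "servo_tool", "data": {"moves": [[[0,0,0,0,0,0.15,0],[0,0,0,0,0,0.1,0],[0,0,0,0,0,0,0],[0,0,0,0,0,0,0]]]}}

```text
time: 10.63
ee_pos: [0.5344, -0.2059, 0.1981]
tcp_rot: [179.8, -0.1, 27.3]
wrist_force: [-1.2, 0.4, 2.6]
opening: 0.0188
```

{"op": "servo_tool", "data": {"moves": [[[0,0,0,0,0,0.2,0],[0,0,0,0,0,0.1,0],[0,0,0,0,0,0,0],[0,0,0,0,0,0,0]]]}}

```text
time: 10.97
ee_pos: [0.5344, -0.206, 0.1956]
tcp_rot: [179.8, -0.2, 27.3]
wrist_force: [-1.3, 0.8, 5.0]
opening: 0.0186
```

{"op": "servo_tool", "data": {"moves": [[[0,0,0,0,0,0.15,0],[0,0,0,0,0,0.1,0],[0,0,0,0,0,0,0],[0,0,0,0,0,0,0]]]}}

```text
time: 11.3
ee_pos: [0.5344, -0.206, 0.1931]
tcp_rot: [179.8, -0.2, 27.3]
wrist_force: [-2.3, -0.1, 4.9]
opening: 0.0188
```

{"op": "servo_tool", "data": {"moves": [[[0,0,0,0,0,0.12,0],[0,0,0,0,0,0,0],[0,0,0,0,0,0,0]]]}}

```text
time: 11.55
ee_pos: [0.5344, -0.2059, 0.1933]
tcp_rot: [179.7, -0.2, 27.3]
wrist_force: [-2.3, 0.7, 3.8]
opening: 0.0189
```

{"op": "servo_tool", "data": {"moves": [[[0,0,0,0,0,0.1,0],[0,0,0,0,0,0,0],[0,0,0,0,0,0,0]]]}}

```text
time: 11.8
ee_pos: [0.5344, -0.206, 0.1934]
tcp_rot: [179.7, -0.3, 27.3]
wrist_force: [-1.8, 0.4, 3.5]
opening: 0.0188
```

{"op": "servo_tool", "data": {"moves": [[[0,0,0,0,0,0.15,0],[0,0,0,0,0,0.12,0]]]}}

```text
time: 11.97
ee_pos: [0.5345, -0.206, 0.192]
tcp_rot: [179.6, -0.3, 27.3]
wrist_force: [-4.6, 1.9, 12.4]
opening: 0.0188
```

{"op": "servo_tool", "data": {"moves": [[[0,0,0,0,0,0.13,0],[0,0,0,0,0,0.12,0]]]}}

```text
time: 12.13
ee_pos: [0.5345, -0.2059, 0.1918]
tcp_rot: [179.5, -0.4, 27.3]
wrist_force: [-5.2, 2.4, 13.1]
opening: 0.0188
```

```bash
python3 -c "
from h import *
goto([.5341,-.206,.1918],27.3);print(bot.get_obs()['torque'])"
```

```text
t 12.13 pos [ 0.5345 -0.2059  0.1918] rot [179.5   -0.43  27.3 ] F [-5.17  2.44 13.11] open 0.0188
turn [ 0.0087 -0.0076  0.    ] shift_cm [-0.037 -0.009 -0.002]
[ 0.51645446  1.29848252 -0.03875167]
```

{"op": "servo_tool", "data": {"moves": [[[0.004,-0.004,0,-0.06,-0.06,0.12,0],[0.004,-0.004,0,-0.05,-0.05,0.12,0],[0,0,0,0,0,0.12,0]]]}}

```text
time: 12.38
ee_pos: [0.5346, -0.206, 0.1924]
tcp_rot: [179.6, -0.3, 27.3]
wrist_force: [-6.8, 2.8, 10.5]
opening: 0.0183
```

```bash
python3 -c "
from h import *
goto([.5341,-.206,.1918],27.3);print(bot.get_obs()['torque'])
cv2.imwrite('pics/w8.png',imaging.camera('wrist'))"
```

```text
t 12.38 pos [ 0.5346 -0.206   0.1924] rot [179.62  -0.29  27.31] F [-6.81  2.82 10.45] open 0.0183
turn [ 0.0066 -0.005   0.0001] shift_cm [-0.049 -0.023  0.064]
[ 0.67109782  1.42257189 -0.01820977]
```

View pics/w8.png

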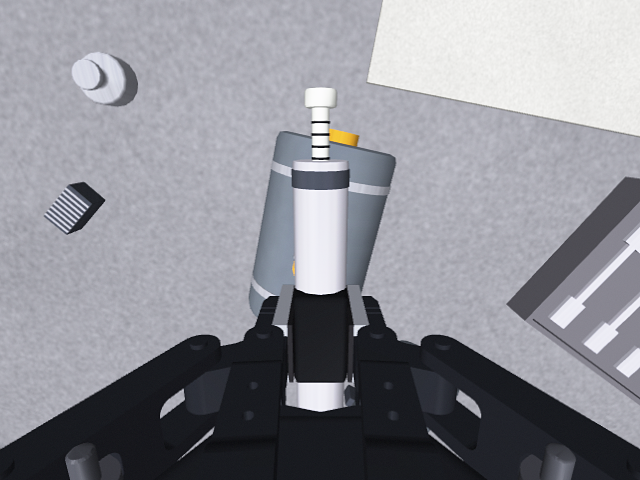

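{"op": "servo_tool", "data": {"moves": [[[0.003,-0.003,0,-0.1,-0.1,0.14,0],[0.003,-0.003,0,-0.1,-0.1,0.14,0]]]}}

```text
time: 12.6
ee_pos: [0.5341, -0.2059, 0.1924]
tcp_rot: [179.6, -0.2, 27.3]
wrist_force: [3.7, 0.3, 10.8]
opening: 0.0187
```

{"op": "servo_tool", "data": {"moves": [[[0,0,0,-0.1,-0.1,0.14,0],[0,0,0,-0.1,-0.1,0.14,0]]]}}

```text
time: 12.77
ee_pos: [0.5339, -0.2058, 0.1925]
tcp_rot: [179.3, -0.6, 27.3]
wrist_force: [0.7, 0.1, 10.1]
opening: 0.0183
```

{"op": "servo_tool", "data": {"moves": [[[0.005,-0.005,0,0,0,0.17,0],[0.004,-0.004,0,0,0,0.17,0]]]}}

```text
time: 12.93
ee_pos: [0.5346, -0.2059, 0.1919]
tcp_rot: [179.6, -0.2, 27.3]
wrist_force: [-4.5, 2.1, 13.5]
opening: 0.0186
```

{"op": "servo_tool", "data": {"moves": [[[0.004,-0.004,0,0,0,0.18,0],[0.004,-0.004,0,0,0,0.18,0]]]}}

```text
time: 13.1
ee_pos: [0.535, -0.2061, 0.1914]
tcp_rot: [179.9, 0.1, 27.3]
wrist_force: [-5.1, 1.6, 15.6]
opening: 0.0185
```

{"op": "servo_tool", "data": {"moves": [[[0,0,0,-0.05,0,0.16,0],[0,0,0,-0.05,0,0.16,0]]]}}

```text
time: 13.27
ee_pos: [0.5348, -0.2061, 0.1914]
tcp_rot: [179.8, -0.1, 27.3]
wrist_force: [-4.3, 3.8, 15.1]
opening: 0.0184
```

{"op": "servo_tool", "data": {"moves": [[[0,0,0,-0.05,0,0.16,0],[0,0,0,-0.05,0,0.16,0]]]}}

```text
time: 13.43
ee_pos: [0.5346, -0.2061, 0.1916]
tcp_rot: [179.7, -0.4, 27.4]
wrist_force: [-3.4, 2.7, 14.8]
opening: 0.0186
```

Steady at about 17 N. Hold there for over a second.

{"op": "servo_tool", "data": {"moves": [[[0.002,-0.003,0,-0.03,0,0.16,0],[0.001,-0.002,0,-0.03,0,0.16,0],[0.001,-0.002,0,-0.03,0,0.16,0]]]}}

```text
time: 13.68
ee_pos: [0.5347, -0.2061, 0.1917]
tcp_rot: [179.7, -0.3, 27.4]
wrist_force: [-4.1, 2.9, 13.5]
opening: 0.0188
```

{"op": "servo_tool", "data": {"moves": [[[0.001,-0.002,0,-0.03,0,0.16,0],[0.001,-0.002,0,-0.03,0,0.16,0],[0.001,-0.002,0,-0.03,0,0.16,0],[0.001,-0.002,0,-0.03,0,0.16,0]]]}}

```text
time: 14.02
ee_pos: [0.5346, -0.206, 0.1916]
tcp_rot: [179.6, -0.2, 27.4]
wrist_force: [-3.5, 3.0, 14.7]
opening: 0.0187
```

{"op": "servo_tool", "data": {"moves": [[[0.001,-0.002,0,-0.03,0,0.16,0],[0.001,-0.002,0,-0.03,0,0.16,0],[0.001,-0.002,0,-0.03,0,0.16,0],[0.001,-0.002,0,-0.03,0,0.16,0]]]}}

```text
time: 14.35
ee_pos: [0.5347, -0.206, 0.1916]
tcp_rot: [179.6, -0.2, 27.5]
wrist_force: [-3.5, 2.3, 14.3]
opening: 0.0187
```

{"op": "servo_tool", "data": {"moves": [[[0,0,0,0,0,-0.3,0],[0,0,0,0,0,-0.8,0],[0,0,0,0,0,-1.2,0],[0,0,0,0,0,-1.5,0],[0,0,0,0,0,-2,0],[0,0,0,0,0,-0.8,0],[0,0,0,0,0,0,0],[0,0,0,0,0,0,0]]]}}

```text
time: 15.02
ee_pos: [0.535, -0.2058, 0.2572]
tcp_rot: [179.7, -0.0, 27.5]
wrist_force: [-0.3, -0.5, -2.7]
opening: 0.0186
```

```bash
python3 -c "
from h import *
goto([.6207,.1814,.262],27.3)
cv2.imwrite('pics/w9.png',imaging.camera('wrist'))"
```

```text
t 15.02 pos [ 0.535  -0.2058  0.2572] rot [ 1.7972e+02 -3.0000e-02  2.7470e+01] F [-0.3  -0.5  -2.75] open 0.0186
turn [ 0.0049 -0.0006  0.003 ] shift_cm [ 25.47  -30.4    -0.615]
```

View pics/w9.png

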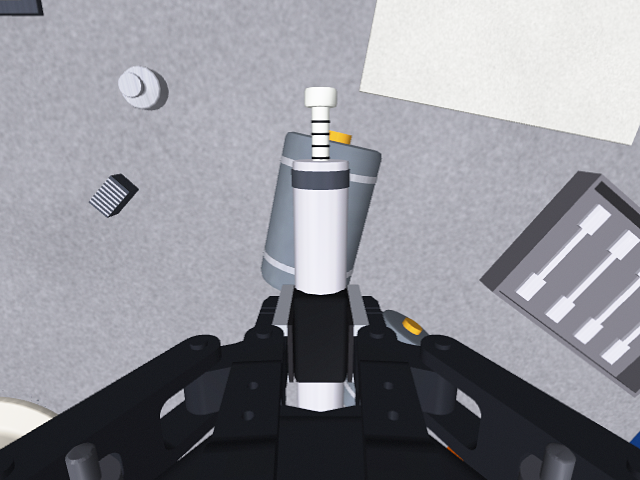

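{"op": "servo_tool", "data": {"moves": [[[0.004,0,0.003,1.2,-1.4,-0.5,0],[0,0,0,2.2,-2.6,0,0],[0,0,0,2.2,-2.6,0,0],[0,0,0,2.2,-2.6,0,0],[0,0,0,2.2,-2.6,0,0],[0,0,0,2.2,-2.6,0,0],[0,0,0,2.2,-2.6,0,0],[0,0,0,2.2,-2.6,0,0],[0,0,0,2.2,-2.6,0,0],[0,0,0,2.2,-2.6,0,0],[0,0,0,2.2,-2.6,0,0],[0,0,0,0.5,-0.7,0,0]]]}}

```text
time: 16.07
ee_pos: [0.6174, 0.1654, 0.2431]
tcp_rot: [-179.5, 1.0, 26.8]
wrist_force: [1.2, 0.5, -2.5]
opening: 0.0188
```

```bash
python3 -c "
from h import *
goto([.6207,.1814,.22],27.3)"
```

```text
t 16.07 pos [0.6174 0.1654 0.2431] rot [-179.55    1.02   26.81] F [ 1.23  0.45 -2.49] open 0.0188
turn [-0.008   0.0177 -0.0085] shift_cm [ 1.053 -1.261  2.298]
```

{"op": "servo_tool", "data": {"moves": [[[-0.006,0.014,-0.008,0.7,-0.8,0,0],[0,0,0,0,0,0.5,0],[0,0,0,0,0,0,0],[0,0,0,0,0,0,0]]]}}

```text
time: 16.4
ee_pos: [0.6195, 0.1781, 0.2327]
tcp_rot: [-179.9, 0.5, 27.5]
wrist_force: [0.2, -0.2, -1.2]
opening: 0.0189
```

```bash
python3 -c "
from h import *
goto([.6200,.1808,.15],27.3)"
```

```text
t 16.4 pos [0.6195 0.1781 0.2327] rot [-179.88    0.48   27.53] F [ 0.2  -0.19 -1.16] open 0.0189
turn [-0.0022  0.0083  0.0039] shift_cm [ 0.24  -0.197  8.266]
```

{"op": "servo_tool", "data": {"moves": [[[-0.002,0.008,0.004,0.15,-0.2,2,0],[0,0,0,0,0,2.5,0],[0,0,0,0,0,2.5,0],[0,0,0,0,0,2.5,0],[0,0,0,0,0,1.5,0],[0,0,0,0,0,0,0],[0,0,0,0,0,0,0]]]}}

```text
time: 16.98
ee_pos: [0.6197, 0.1707, 0.1213]
tcp_rot: [179.9, -0.2, 26.7]
wrist_force: [-1.5, 0.3, -2.0]
opening: 0.0189
```

```bash
python3 -c "
from h import *
goto([.6189,.1805,.095],27.3)
cv2.imwrite('pics/w10.png',imaging.camera('wrist'))"
```

```text
t 16.98 pos [0.6197 0.1707 0.1213] rot [179.86  -0.24  26.66] F [-1.53  0.3  -2.01] open 0.0189
turn [ 0.0024 -0.0041 -0.0112] shift_cm [ 0.359 -0.92   2.629]
```

View pics/w10.png

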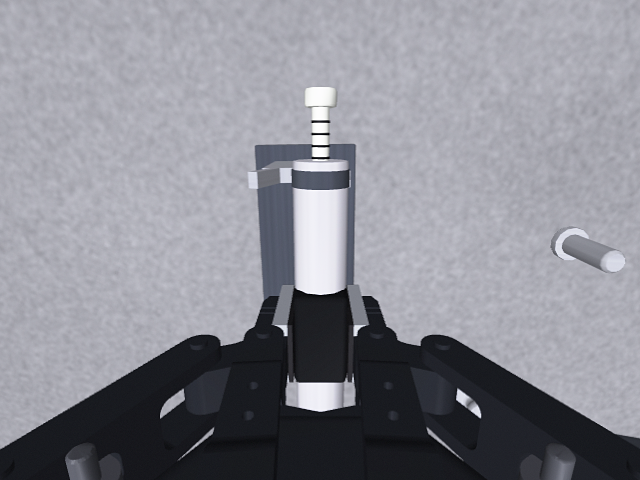

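{"op": "servo_tool", "data": {"moves": [[[0.002,-0.004,-0.011,0.35,-0.9,0,0],[0,0,0,0,0,0,0],[0,0,0,0,0,0,0],[0,0,0,0,0,0,0]]]}}

```text
time: 17.37
ee_pos: [0.6207, 0.1808, 0.1266]
tcp_rot: [179.9, -0.3, 27.3]
wrist_force: [1.1, 0.1, -2.2]
opening: 0.019
```

```bash
python3 -c "
from h import *
goto([.6189,.1805,.095],27.3)"
```

```text
t 17.37 pos [0.6207 0.1808 0.1266] rot [179.92  -0.35  27.28] F [ 1.08  0.07 -2.16] open 0.019
turn [ 0.0015 -0.0061 -0.0003] shift_cm [-0.195 -0.058  3.162]
```

{"op": "servo_tool", "data": {"moves": [[[0.001,-0.006,0,-0.2,-0.05,0.8,0],[0,0,0,0,0,0.8,0],[0,0,0,0,0,0.8,0],[0,0,0,0,0,0.6,0],[0,0,0,0,0,0,0],[0,0,0,0,0,0,0]]]}}

```text
time: 17.87
ee_pos: [0.6187, 0.1807, 0.0937]
tcp_rot: [180.0, -0.0, 27.3]
wrist_force: [0.9, 0.9, -1.5]
opening: 0.0187
```

```bash
python3 -c "
from h import *
goto([.6193,.1807,.07],27.3)
cv2.imwrite('pics/w11.png',imaging.camera('wrist'))"
```

```text
t 17.87 pos [0.6187 0.1807 0.0937] rot [179.96  -0.    27.31] F [ 0.85  0.93 -1.49] open 0.0187
turn [ 0.0006 -0.      0.0003] shift_cm [0.055 0.024 2.367]
```

View pics/w11.png

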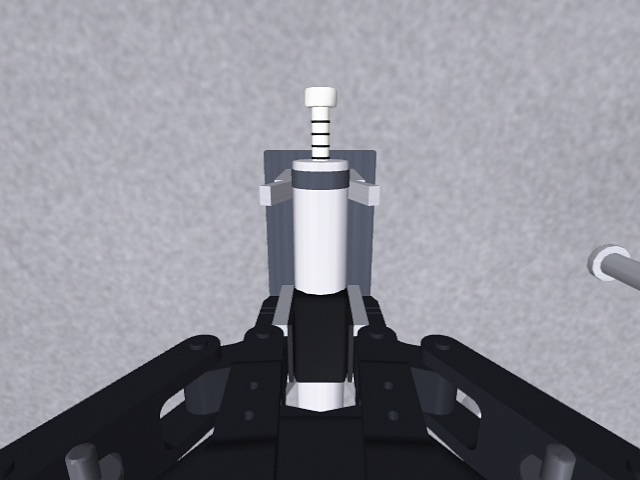

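{"op": "servo_tool", "data": {"moves": [[[0,0,0,0,0.03,0.6,0],[0,0,0,0,0,0.6,0],[0,0,0,0,0,0.6,0],[0,0,0,0,0,0.4,0],[0,0,0,0,0,0,0],[0,0,0,0,0,0,0]]]}}

```text
time: 18.42
ee_pos: [0.6189, 0.1803, 0.0694]
tcp_rot: [180.0, -0.0, 27.3]
wrist_force: [-0.1, -0.0, -1.0]
opening: 0.019
```

```bash
python3 -c "
from h import *
goto([.6193,.1807,.0648],27.3)"
```

```text
t 18.42 pos [0.6189 0.1803 0.0694] rot [ 1.7996e+02 -1.0000e-02  2.7310e+01] F [-0.08 -0.   -0.96] open 0.019
turn [ 0.0007 -0.0002  0.0001] shift_cm [ 0.053 -0.022  0.462]
```

{"op": "servo_tool", "data": {"moves": [[[0,0,0,0,0,0.2,0],[0,0,0,0,0,0.15,0],[0,0,0,0,0,0,0],[0,0,0,0,0,0,0]]]}}

```text
time: 18.75
ee_pos: [0.6191, 0.1803, 0.066]
tcp_rot: [180.0, -0.0, 27.3]
wrist_force: [-0.1, 0.3, -1.8]
opening: 0.0187
```

{"op": "servo_tool", "data": {"moves": [[[0,0,0,0,0,0.1,0],[0,0,0,0,0,0.05,0],[0,0,0,0,0,0,0]]]}}

```text
time: 19.0
ee_pos: [0.6194, 0.1804, 0.0649]
tcp_rot: [179.9, -0.1, 27.3]
wrist_force: [-1.2, 0.4, -0.9]
opening: 0.0186
```

{"op": "servo_tool", "data": {"moves": [[[0,0,0,0,0,0.06,0],[0,0,0,0,0,0,0],[0,0,0,0,0,0,2.2],[0,0,0,0,0,0,2.6],[0,0,0,0,0,0,3.5],[0,0,0,0,0,0,5],[0,0,0,0,0,0,7],[0,0,0,0,0,0,8.5],[0,0,0,0,0,0,8.5],[0,0,0,0,0,0,8.5],[0,0,0,0,0,0,8.5]]]}}

```text
time: 19.92
ee_pos: [0.6203, 0.1807, 0.0661]
tcp_rot: [179.9, -0.3, 27.3]
wrist_force: [-0.0, -0.6, -0.3]
opening: 0.0848
```

```bash
python3 -c "
from h import *
goto([.6193,.1807,.0648],27.3)
cv2.imwrite('pics/w12.png',imaging.camera('wrist'))"
```

```text
t 19.92 pos [0.6203 0.1807 0.0661] rot [179.91  -0.27  27.31] F [-0.03 -0.58 -0.29] open 0.0848
turn [ 0.0015 -0.0047  0.0002] shift_cm [-0.094 -0.046  0.126]
```

View pics/w12.png

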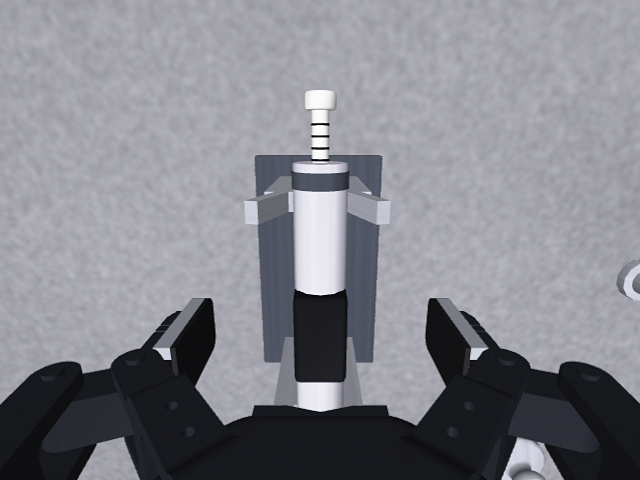

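Gauge is lying in the notches, rod still out. Retreat straight up, slowly at first.

{"op": "servo_tool", "data": {"moves": [[[0,0,0,0,0,-0.5,8.5],[0,0,0,0,0,-1,8.5],[0,0,0,0,0,-1.5,8.5],[0,0,0,0,0,-1.5,8.5],[0,0,0,0,0,-2,8.5],[0,0,0,0,0,-2,8.5],[0,0,0,0,0,-2,8.5],[0,0,0,0,0,-2,8.5],[0,0,0,0,0,-2,8.5],[0,0,0,0,0,-1,8.5],[0,0,0,0,0,0,8.5],[0,0,0,0,0,0,8.5]]]}}

```text
time: 20.97
ee_pos: [0.6184, 0.1803, 0.2373]
tcp_rot: [179.9, -0.5, 27.3]
wrist_force: [0.1, -0.8, -0.7]
opening: 0.0848
```

```bash
python3 - <<'E'
from h import *
goto([.6193,.1807,.2],27.3)
c=imaging.calibration('wrist');im=imaging.camera('wrist');cv2.imwrite('pics/w13.png',im)
print(proj('w',[[.6168,.1792,.091]],c))
np.save('w13.npy',c,allow_pickle=True)
s=imaging.camera('scene');cv2.imwrite('pics/s13.png',cv2.resize(s[250:380,390:500],None,fx=4.5,fy=4.5,interpolation=cv2.INTER_CUBIC))
E
```

```text
t 20.97 pos [0.6184 0.1803 0.2373] rot [179.87  -0.52  27.31] F [ 0.09 -0.8  -0.66] open 0.0848
turn [ 0.0023 -0.009   0.0001] shift_cm [ 0.063 -0.008  3.735]
[[319.23643987 229.40718929]]
```

View pics/w13.png

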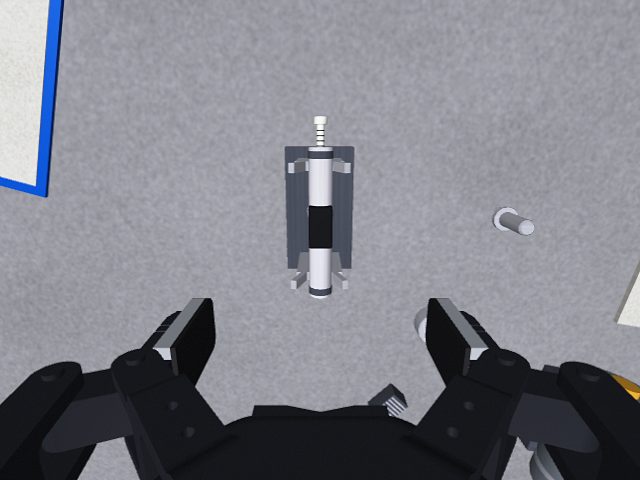

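View pics/s13.png

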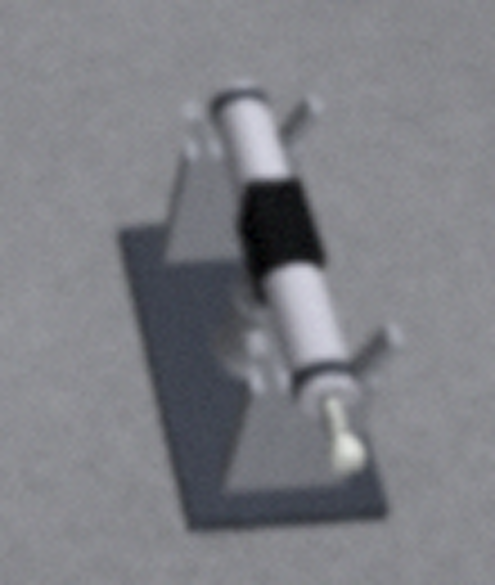

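```bash
python3 - <<'E'
from h import *
c=np.load('w13.npy',allow_pickle=True).item()
print(np.linalg.norm(onz('w',(320,124),.078,c)-onz('w',(320,150),.078,c)))
print(bot.job_done())
E
```

```text
0.020320787483432606
the job is handed in; nothing more can be done
None
```

The job is handed in: the gauge was pressed over the larger reservoir's valve, then laid back in both cradle notches with the rod out and released. `job_done()` gives no verdict, so the checks below are my own.

- **Press:** the wrist-force readings (about +2 N added for the gauge's weight) stayed at about 15.5–17.6 N vertical for roughly 1.4 s. Every reading in the whole press was below 18 N vertical. The tool was tilted under 1° and about 1 mm or less from the measured valve axis. The rod was seen to come out.
- **Disagreement during the press:** sideways force reached about 7 N before I eased it to about 4 N. The rod was already out then, and the total never rose above about 18.5 N.
- **Final state:** the last wrist and scene pictures show the barrel in both notches, about 2 mm from the cradle centre. The rod measures about 20 mm out, against a required 9 mm. The gripper was open and clear above. I put no numeric check on the gauge's final height or tilt, but both pictures look right.
- **Bystanders:** the tool passed well above the weight, jaw insert and pin on every traverse. They look undisturbed in the pictures, though I did not re-measure their positions.
- **Slip on the way:** early on, the last joint ran to its 180° limit and the tool drifted to one side. Nothing was touched, and I corrected it before gripping the gauge.

The robot's clock read about 21 s at the end, against the 59 s limit.

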